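Draw a pushed-back picking bin to the front of its shelf lane with a pull hook

TASK

The green bin of red clips has been pushed to the back of its lane in the supply rack. Take the orange-handled pull hook from the blue mat, drop its tip behind the bin's low front lip and draw the bin gently but positively forward until it bears snugly and squarely against the retaining bar, with the hook alone and without knocking the bar, straining the lip, tipping the bin or disturbing anything else. Then lift the hook clear and lay it back on the blue mat as it lay before, tip down and the whole hook over the mat.

Things in the scene. Friction and masses are not known exactly. Their poses are not given: they have to be found in the camera images.
- hook_grip (a point): Pull hook: middle of its orange handle (80 x 26 x 40 mm high), 22 mm above the handle's flat underside. x runs from handle to tip, z up as it lies. A steel shaft 8 mm thick runs along x, its underside 4 mm above this point, and ends in a straight 8 mm thick tip turned 22 mm down, whose handle-side face is 166 mm ahead of this point. 180 g, balanced about 20 mm ahead of this point.
- hook_tip (a point): Lower end of the hook's turned-down tip, on the tip's centre line: 170 mm ahead of and 18 mm below the middle of the handle, axes as the hook. It is 4 mm above the mat when the hook lies there.
- mat: Thin blue tool mat, 320 (x) x 150 (y) x 3 mm, fixed to the bench. Origin: centre of its underside; x along its length. At the start the hook lies on it, along it, tip to +x.
- green_lip (a point): Green open bin (160 x 116 x 95 mm, 0.7 to 1 kg): middle of the top of its low front lip, 55 mm above its underside; x from front to back, z up. The lip is a bead 8 mm thick in x (4 mm either side of this point), 8 mm high, as wide as the bin; it stands a hook load of up to about 20 N. Below it the front wall's flat outer face lies right under this point, its inner face 4 mm behind.
- green_floor (a point): Point on the strip of bare floor (about 40 mm long in x, floor 4 mm thick) between the green bin's front wall and its red clips, 20 mm behind and 51 mm below the lip's top, axes as the bin: room for the hook's tip. The bin drags on the deck with about 1.5 to 4 N, more if it rubs a lane guide; pulled too hard or upward, it tips.
- yellow_lip (a point): Yellow bin of the same shape in another lane, to be left alone: middle of the top of its front lip, axes as the bin.
- grey_lip (a point): Grey bin of the same shape in another lane, to be left alone: middle of the top of its front lip, axes as the bin.
- rack: Grey rack fixed to the bench, 320 (x) x 400 (y) x 176 mm, origin under its centre, open front to -x. Deck 30 mm above the bench; three lanes 124 mm wide, centred at y = -128, 0, 128 mm, between 30 mm high guides. Above x = -126 mm it is roofed by steel wires along x, 50 mm apart, and an edge bar 8 mm thick, centred 172 mm above the bench.
- deck_front (a point): Middle of the deck's front edge, on its top face; x into the rack. Behind this edge, parallel to it, a clip-on aluminium retaining bar 20 mm high stops the bins by the foot of their front wall. Its bin-side face may be set 8 to 32 mm behind the edge: not reported, to be felt or seen. A bin bearing on it with 7 to 11 N is snug; above about 12 N its clips give.
- tape_dispenser: Red tape dispenser, 150 x 60 x 94 mm, to be left alone. Origin: centre of its underside.
- meter: White handheld meter, 150 x 50 x 22 mm, to be left alone. Origin: centre of its underside.
There are look-alikes about, which are no part of the job. Of the things like the part that bears hook_grip, leave any that is pink; of the rest the larger one is meant. Leave any turquoise look-alike of the part that bears green_lip alone.

How it is judged:
By the outcome, as a careful person would: the job done as asked, in the order asked, and still so for the second after the job is handed in, with the robot touching nothing.
It also fails if it takes over 72 s, if anything falls off the work surface, if the arm or the gripper's body presses on something with over 40 N, if the wrist force passes 120 N, or if a joint passes its speed limit or range.

ROBOT

A 7-joint arm with a two-finger parallel gripper is mounted at the origin on the work surface. World frame = base frame: x ahead of the robot, y to its left, z up, the work surface at z = 0. Lengths are in m, angles in rad, forces in N, time in s.
With the tool pointing down it reaches from about 0.425 to 0.875 m from the base axis. Payload 4.7 kg.
Tool frame: the origin (TCP) lies at the very end of the fingers, on their centre line; the grasp point (between the pads) lies 19 mm behind it; z points along the fingers, y is the line along which they close (so a half turn about z gives the same grasp; the last joint's range is limited). The gripper opens to 87 mm and grips with 3 to 60 N. Pads are 19 mm wide; open, the fingers measure 117 mm over their backs; the gripper's body (75 mm by 190 mm) begins 51 mm behind the grasp point.
Start: joints at [1.322, 0.321, -0.07, 1.45, 0.023, 1.371, -0.057], TCP at [0.169, -0.628, 0.223] pointing down, gripper open.
Joint ranges: [-2.86, 2.86], [-0.3, 2.09], [-1.38, 1.24], [0.06, 2.45], [-1.56, 4.7], [0.09, 2.05], [-2.69, 2.69]. Speed limits (rad/s): [2.57, 2.57, 3.14, 3.14, 3.14, 3.14, 3.14].

INTERFACE

Orientations are given as a 3x3 rotation matrix whose columns are the frame's x, y, z axes.
In Python, from workcell import bot, vision, ticket gives the robot as it stands. The module is installed in compiled form; this text tells all that it offers.
- The arm moves only by the shell command python3 -m pendant 'ROWS' [FORCE]. ROWS is JSON, a list of rows, each a list of 5 numbers: the shift along the tool's x, y, z in mm, then the turn about the tool's z in degrees, then the closure in counts, from 0 (fully open) to 255 (shut). A call has 1 to 20 rows; each row shifts and turns the commanded pose from where the row before left it, along the tool's axes as they then stand; what a row does not reach is not made up. A row lasts 1/12 s, in which the tool goes at most 41.7 mm and 7.16 degrees, less where a joint would pass 70% of its speed; a pose out of reach is approached as far as the arm can. A call with a gripper value outside its range is refused whole. The fingers move at their own pace and stop on an object; FORCE is the grip in N (left out, the last holds). Time passes only in rows, so rows that do not move let the fingers close. It gives the time, the measured TCP pose, the force, the opening and the grip force at its end, in the units of the state.
- bot.read_state(): the state, without advancing time (a new reading comes with each control period).
- vision.capture(name): name is "side" or "top" or "wrist"; returns a dict with "img" (420x560x3 uint8, blue, green, red), "depth" (420x560 float32, m along the optical axis (not along the pixel's ray), 0 where there is no reading), "fx", "fy", "cx", "cy" (pixels), "rvec" (rotation vector, rad) and "tvec" (3), from world to camera coordinates, as OpenCV has them; the wrist camera has in their place "mount" (4x4, takes a point from camera to tool coordinates, whose origin is the TCP and whose axes are the flange's). Camera axes: x right, y down, z forward; pixel columns grow to the right and rows downward; lengths in m; the calibration is good to about 2 mm. A picture is of the moment at which its call begins: read the wrist's pose just before it.
- ticket.hand_in(): hands the job in; it is judged then, once.
The state is a dict: "time": time; "joint_positions": joint angles; "joint_vel": joint speeds; "tau": joint torques, N m; "tcp_pos": TCP position; "tcp_rot": TCP orientation; "force": force on the tool from outside, world axes, zero at the start; "ft_torque": the same for the moment, N m; "finger_gap": finger opening in m; "grasp_force": force on a finger pad.
Only numpy, scipy, OpenCV 4.12 (cv2) and the standard library are available. Lean on these libraries where they do the work, as an engineer would, in place of code of your own. Each camera call takes 0.05 s, during which the arm holds its last target. There are 200 camera calls.

## Working session

There is one attempt and no reset: what is moved stays moved. The work goes in short steps, Python scripts to look and compute and a shell command to move; the robot and the scene stay as the last step left them, time stands still between calls to the robot, and variables do not carry over. Pictures are saved under pics/ and viewed, at most 10 in all, crops included, and the job is handed in when it is done.

```bash
mkdir -p pics
cat > h.py <<'E'
import numpy as np, cv2, pickle
from workcell import bot, vision, ticket
def cap(n):
    s=bot.read_state(); c=vision.capture(n)
    if 'rvec' in c:
        R=cv2.Rodrigues(np.array(c['rvec'],float))[0]; t=np.array(c['tvec'],float).ravel()
        c['Rw']=R.T; c['tw']=-R.T@t
    else:
        M=np.array(c['mount']); R=np.array(s['tcp_rot']); p=np.array(s['tcp_pos'])
        c['Rw']=R@M[:3,:3]; c['tw']=R@M[:3,3]+p
    return c
def cloud(c):
    v,u=np.mgrid[:420,:560]; d=c['depth']
    P=np.stack([(u-c['cx'])/c['fx']*d,(v-c['cy'])/c['fy']*d,d],-1)
    W=P@c['Rw'].T+c['tw']; W[d==0]=np.nan
    return W
E
python3 - <<'E'
from h import *
for n in ('top','side'):
    c=cap(n); pickle.dump(c,open(n+'.pkl','wb')); 
    cv2.imwrite(f'pics/{n}0.png',c['img']); print(n,c['tw'],c['Rw'][:,2],c['fx'])
s=bot.read_state(); print(s['time'],np.round(s['tcp_rot'],3),s['tcp_pos'],s['force'])
E
```

```text
top [ 0.31532279 -0.07858247  1.58744   ] [ 0.09351067  0.0021185  -0.99561602] 474.0485954523043
side [ 0.10743518 -1.03810534  0.7671829 ] [ 0.28850415  0.77335047 -0.56453025] 428.35551949852584
0.1 [[ 0.966  0.26  -0.001]
 [ 0.26  -0.966  0.002]
 [-0.    -0.002 -1.   ]] [ 0.16865271 -0.62723019  0.22156955] [ 0.07594855  0.65252258 -1.36745927]
```

View pics/top0.png

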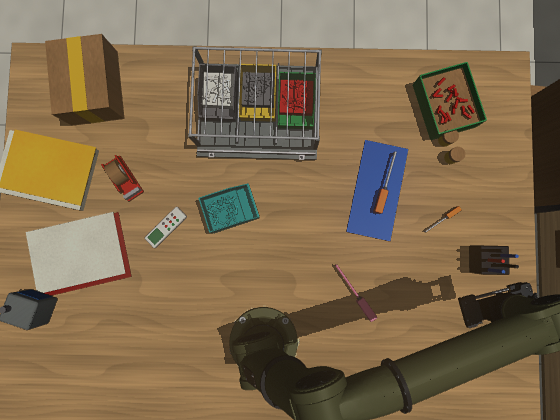

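View pics/side0.png

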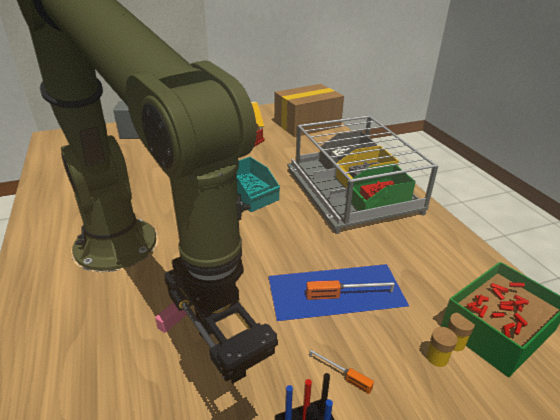

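The top view shows the hook on the blue mat, with its handle at about (381,200) and its tip at (392,153). The rack is at (255,100), and the green bin sits in the right-hand lane at about (295,97). The green box at (450,100) and the small orange-handled tool at (442,218) are decoys. Next I measure.

Run:
```python
from h import *
c=pickle.load(open('top.pkl','rb')); W=cloud(c); hsv=cv2.cvtColor(c['img'],cv2.COLOR_BGR2HSV)
H,S,V=[hsv[...,i].astype(int) for i in range(3)]
def rect(m,name,roi):
    k=np.zeros_like(m); k[roi[1]:roi[3],roi[0]:roi[2]]=1; m=m&k&np.isfinite(W[...,0])
    P=W[m]; r=cv2.minAreaRect((P[:,:2]*1000).astype(np.float32)); print(name,m.sum(),np.round(r[0],1),np.round(r[1],1),round(r[2],2),'z',np.round(np.percentile(P[:,2],[5,50,95]),4)); return P
rect((H>108)&(H<125)&(S>150),'mat',(340,130,415,250))
P=rect((H<18)&(S>150),'handle',(360,140,400,220))
# shaft: points above mat not handle
P=rect((W[...,2]>0.022)&~((H<18)&(S>120)),'shaft',(370,140,405,190)); 
P=P[:,:2]; m=P.mean(0); u=np.linalg.svd(P-m)[2][0]; print('shaft dir',u,np.degrees(np.arctan2(u[1],u[0])))
G=rect((H>50)&(H<75)&(S>100),'greenbin',(270,60,315,135))
R=rect((W[...,2]>0.15)&(W[...,2]<0.2),'roof',(180,40,330,165))
D=rect((W[...,2]>0.022)&(W[...,2]<0.04),'deck',(180,40,330,165))
big=cv2.resize(c['img'][35:170,180:330],None,fx=5,fy=4.4,interpolation=cv2.INTER_CUBIC); cv2.imwrite('pics/rack0.png',big[:600,:800])
```

```text
mat 802 [ 510.3 -373.4] [147.  311.2] 78.8 z [-0.0028  0.0036  0.0091]
handle 172 [ 465.8 -379. ] [23.5 79.7] 74.13 z [0.0378 0.0433 0.0492]
shaft 100 [ 567.7 -409.3] [ 10.5 130.9] 72.64 z [0.0321 0.0361 0.0434]
shaft dir [-0.96148324  0.27486355] 164.04611696894844
greenbin 355 [780.6 -94.3] [115.3 167.1] 88.99 z [0.0299 0.0804 0.1269]
roof 1965 [778.9  32.8] [399.1 289.2] 89.48 z [0.1691 0.1747 0.1805]
deck 4418 [762.7  32.3] [397.8 322.9] 89.23 z [0.0251 0.031  0.0376]
```

View pics/rack0.png

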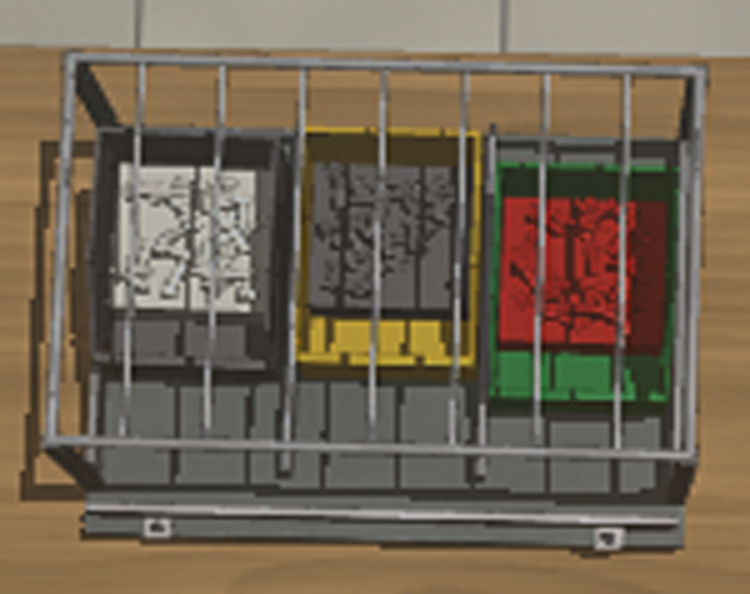

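The rack's yaw is about -0.7° and its front edge is at x≈0.601. The hook's heading is about -16°. The crop shows the green bin's lip near (580,395), the retaining bar at row ~515 across the deck front, and the roof edge bar at row ~450. I move above the hook for a close look.

```bash
python3 -m pendant '[[25,-12,0,0,0],[29,-14,0,0,0],[29,-14,0,0,0],[29,-14,0,0,0],[29,-14,0,0,0],[29,-14,0,0,0],[29,-14,0,0,0],[29,-14,0,0,0],[29,-14,0,0,0],[29,-14,0,0,0],[28,-10,0,0,0],[20,0,0,0,0],[0,0,0,6,0],[0,0,0,6,0],[0,0,0,6,0],[0,0,0,6,0],[0,0,0,6,0],[0,0,0,0,0],[0,0,0,0,0]]'
python3 - <<'E'
from h import *
c=cap('wrist'); pickle.dump(c,open('w1.pkl','wb')); cv2.imwrite('pics/w1.png',c['img']); s=bot.read_state()
print(s['time'],s['tcp_pos'],np.round(s['tcp_rot'],3),s['force'],np.round(c['mount'],3),c['fx'])
E
```

```text
time: 1.68
tcp_pos: [0.4527, -0.3978, 0.2222]
tcp_rot: [[0.967, -0.255, -0.001], [-0.255, -0.967, 0.0], [-0.001, -0.0, -1.0]]
force: [0.3, 0.2, 1.1]
finger_gap: 0.0869
grasp_force: 0.0
1.7333 [ 0.45280696 -0.39784016  0.22223534] [[ 0.967 -0.255 -0.001]
 [-0.255 -0.967  0.   ]
 [-0.001 -0.    -1.   ]] [-0.25344861 -0.29089386  0.19559571] [[-0.    -0.954 -0.299  0.082]
 [ 1.    -0.    -0.     0.   ]
 [ 0.    -0.299  0.954 -0.161]
 [ 0.     0.     0.     1.   ]] 376.4680235776853
```

View pics/w1.png

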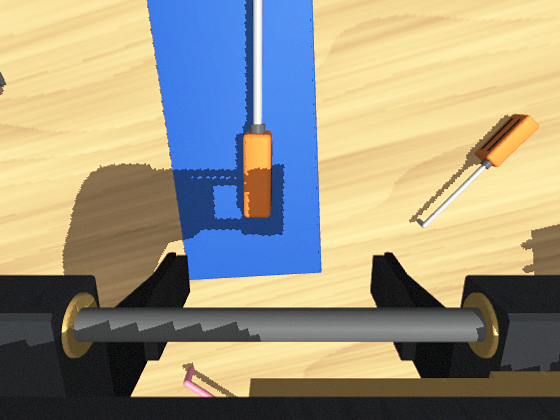

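The wrist view shows the handle at (257,175), rows 132–217, and the shaft running up along column ~258. The mat's near end is at row ~275. I fit the poses.

```bash
cat >> h.py <<'E'
def hookfit(c,roi=(225,0,290,225)):
    """handle & shaft from wrist image; tcp-free, world mm"""
    W=cloud(c)*1000; hsv=cv2.cvtColor(c['img'],cv2.COLOR_BGR2HSV).astype(int); H,S,V=[hsv[...,i] for i in range(3)]
    k=np.zeros(H.shape,bool); k[roi[1]:roi[3],roi[0]:roi[2]]=1
    o=k&(H<20)&(S>120)&(W[...,2]>35)&(W[...,2]<50)
    hp=W[o]; r=cv2.minAreaRect(hp[:,:2].astype(np.float32)); print('handle',o.sum(),r,'z',np.median(hp[:,2]))
    s=k&(S<60)&(W[...,2]>26)&(W[...,2]<48)
    sp=W[s][:,:2]; l=cv2.fitLine(sp.astype(np.float32),cv2.DIST_HUBER,0,.01,.01).ravel(); print('shaft',s.sum(),l,np.degrees(np.arctan(l[1]/l[0])),'z',np.median(W[s][:,2]))
    b=(H>105)&(H<125)&(S>120)&(abs(W[...,2])<15); bp=W[b]; print('mat z',np.median(bp[:,2]),b.sum()); return hp,sp,bp
E
python3 - <<'E'
from h import *
c=pickle.load(open('w1.pkl','rb')); hp,sp,bp=hookfit(c)
W=cloud(c)*1000
# mat edge lines: right edge & left edge by rows
hsv=cv2.cvtColor(c['img'],cv2.COLOR_BGR2HSV).astype(int); b=(hsv[...,0]>105)&(hsv[...,0]<125)&(hsv[...,1]>120)
L=[];R=[]
for v in range(5,265,5):
    u=np.where(b[v,140:330])[0]+140; 
    for A,x in((L,u[0]),(R,u[-1])):
        ray=c['Rw']@np.array([(x-c['cx'])/c['fx'],(v-c['cy'])/c['fy'],1]); A.append((c['tw']+ray*(0.003-c['tw'][2])/ray[2])[:2]*1000)
for A in(L,R):
    l=cv2.fitLine(np.array(A,np.float32),cv2.DIST_HUBER,0,.01,.01).ravel(); print(np.degrees(np.arctan(l[1]/l[0])),l[2:], A[0],A[-1])
ray=lambda x,v,z:(lambda r:(c['tw']+r*(z-c['tw'][2])/r[2])[:2]*1000)(c['Rw']@np.array([(x-c['cx'])/c['fx'],(v-c['cy'])/c['fy'],1]))
print('matcorners',ray(190,279,.003),ray(321,272,.003),'handle end corners',ray(243,217,.043),ray(272,217,.043),ray(243,133,.043),ray(271,131,.043))
E
```

```text
handle 2193 ((465.4354553222656, -379.05206298828125), (25.27367401123047, 78.49849700927734), 74.7548828125) z 41.801281200229745
shaft 1247 [ 9.6228230e-01 -2.7205297e-01  5.5640436e+02 -4.0514468e+02] -15.786467 z 35.52219077878227
mat z 2.0536724908633563 37176
-11.174462 [ 493.71356 -295.23776] [ 634.960005   -322.96221178] [ 386.70088031 -274.66491792]
-11.228966 [ 507.4848  -448.14346] [ 597.09115221 -466.38985271] [ 349.20885118 -416.82378247]
matcorners [ 363.68728782 -270.29532165] [ 334.6247328  -414.61648126] handle end corners [ 430.93208628 -356.15021482] [ 423.87962711 -382.88516268] [ 506.62744122 -378.51222275] [ 501.95528813 -403.08275317]
```

```bash
python3 -m pendant '[[7.6,-21.3,0,0.8,0],[0,0,30,0,0],[0,0,35,0,0],[0,0,35,0,0],[0,0,35,0,0],[0,0,30,0,0],[0,0,20,0,0],[0,0,14,0,0],[0,0,10,0,0],[0,0,5,0,0],[0,0,0,0,0],[0,0,0,0,0]]' 50
python3 -m pendant '[[0,0,0,0,130],[0,0,0,0,180],[0,0,0,0,255],[0,0,0,0,255],[0,0,0,0,255],[0,0,0,0,255],[0,0,0,0,255],[0,0,0,0,255]]' 50
```

```text
time: 2.73
tcp_pos: [0.4663, -0.3798, 0.0093]
tcp_rot: [[0.963, -0.271, 0.001], [-0.271, -0.963, -0.001], [0.001, 0.0, -1.0]]
force: [0.2, -0.1, 0.3]
finger_gap: 0.0869
grasp_force: 0.0
time: 3.4
tcp_pos: [0.4657, -0.3794, 0.0085]
tcp_rot: [[0.963, -0.271, -0.0], [-0.271, -0.963, -0.0], [-0.0, 0.0, -1.0]]
force: [-0.4, 0.2, 0.4]
finger_gap: 0.0414
grasp_force: 0.0
```

```bash
python3 -m pendant '[[0,0,0,0,255],[0,0,0,0,255],[0,0,0,0,255],[0,0,0,0,255],[0,0,0,0,255],[0,0,0,0,255]]' 50
```

```text
time: 3.9
tcp_pos: [0.4657, -0.3794, 0.0085]
tcp_rot: [[0.962, -0.271, -0.0], [-0.271, -0.962, -0.0], [-0.0, 0.0, -1.0]]
force: [1.0, -1.0, -0.4]
finger_gap: 0.0254
grasp_force: 50.0
```

```bash
python3 -m pendant '[[0,0,-3,0,255],[0,0,-7,0,255],[0,0,-15,0,255],[0,0,-20,0,255],[0,0,-25,0,255],[0,0,-20,0,255],[0,0,-15,0,255],[-5,0,0,-5,255],[-10,0,0,-5,255],[-10,0,0,-5,255],[-4,-10,0,0,255],[0,-25,0,0,255],[0,-32,0,0,255],[0,-35,0,0,255],[0,-35,0,0,255],[0,-35,0,0,255],[0,-35,0,0,255],[0,-32,0,0,255],[0,-25,0,0,255],[0,-15,0,0,255]]'
python3 - <<'E'
from h import *
s=bot.read_state(); print(s['time'],s['finger_gap'],np.round(s['force'],2))
for n in('top','side'):
    c=cap(n); pickle.dump(c,open(n+'1.pkl','wb')); W=cloud(c)*1000; hsv=cv2.cvtColor(c['img'],cv2.COLOR_BGR2HSV).astype(int)
    g=(hsv[...,0]>45)&(hsv[...,0]<80)&(hsv[...,1]>90)&(W[...,0]>600)&(W[...,1]>-170)&(W[...,1]<-20)&(W[...,2]>20)&(W[...,2]<130); P=W[g]
    print(n,g.sum(),np.round(P.min(0)),np.round(P.max(0)))
    # front: x histogram of points for z near lip
    q=P[(P[:,2]>70)&(P[:,2]<95)]; print(np.round(np.percentile(q,[1,5,25,50,95],axis=0),1))
    ys,xs=np.where(g); a,b=max(xs.mean()-95,0),ys.mean()-65; a=int(min(a,560-190)); b=int(max(b,0))
    cv2.imwrite(f'pics/{n}1.png',cv2.resize(c['img'][b:b+142,a:a+190],None,fx=4.2,fy=4.2,interpolation=cv2.INTER_CUBIC)); print('crop',a,b)
a=cv2.imread('pics/top1.png');b=cv2.imread('pics/side1.png'); cv2.imwrite('pics/ts1.png',np.hstack([cv2.resize(a,(400,300)),cv2.resize(b,(400,300))]))
E
```

```text
time: 5.57
tcp_pos: [0.4405, -0.0919, 0.1139]
tcp_rot: [[1.0, -0.011, 0.0], [-0.011, -1.0, 0.0], [0.0, -0.0, -1.0]]
force: [0.5, -0.1, -2.1]
finger_gap: 0.0254
grasp_force: 50.0
5.5667 0.02538269847860314 [ 0.54 -0.06 -2.09]
top 461 [ 698. -153.   22.] [865. -34. 130.]
[[ 698.5 -150.5   74. ]
 [ 699.8 -149.9   79.8]
 [ 701.7 -130.2   82.9]
 [ 703.9  -89.    86.2]
 [ 771.5  -37.3   92.1]]
crop 199 45
side 1453 [ 698. -158.   33.] [867. -31. 128.]
[[ 699.5 -155.2   70.1]
 [ 702.1 -153.6   71. ]
 [ 734.2 -151.2   75.3]
 [ 781.2 -148.9   80.7]
 [ 860.9  -37.2   92.5]]
crop 288 124
```

View pics/side1.png

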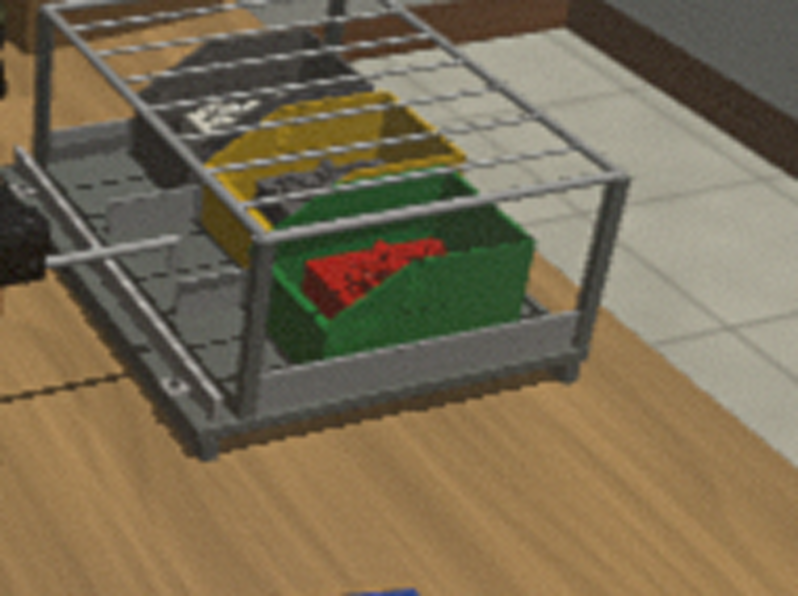

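The side crop shows the bin's low lip at about (300,310) and the bar running from (20,155) to (215,400). The hook tip is near (178,240), above the bar. I measure the lip line, the bar and the tip numerically.

Run:
```python
from h import *
def fit(P): 
    l=cv2.fitLine(P.astype(np.float32),cv2.DIST_HUBER,0,.01,.01).ravel(); return np.round(l,3)
for n in('top1','side1'):
    c=pickle.load(open(n+'.pkl','rb')); W=cloud(c)*1000; X,Y,Z=W[...,0],W[...,1],W[...,2]
    hsv=cv2.cvtColor(c['img'],cv2.COLOR_BGR2HSV).astype(int)
    g=(hsv[...,0]>45)&(hsv[...,0]<80)&(hsv[...,1]>90)&(X>690)&(X<712)&(Y>-140)&(Y<-45)&(Z>76)&(Z<95)
    print(n,'lip',g.sum(),fit(W[g][:,:2]),np.round(W[g].mean(0),1))
    b=(X>600)&(X<645)&(Z>43)&(Z<60)&(Y>-160)&(Y<220); p=W[b]
    print('bar',b.sum(),fit(p[:,:2]),np.round(np.percentile(p[:,0]+0.012*(p[:,1]-30),[2,25,50,75,98]),1),np.median(p[:,2]))
    t=(X>500)&(X<640)&(Z>95)&(Z<150)&(abs(Y+95)<40)&(hsv[...,1]<70); p=W[t]
    if t.sum(): print('shaft',t.sum(),fit(p[:,:2]),np.round(p.max(0),1),np.round(p.min(0),1), np.round(np.median(p[p[:,0]>590],axis=0),1))
c=pickle.load(open('top1.pkl','rb')); W=cloud(c)*1000
v=W[:,:,:]; 
for yy in(-94,30):  # profile along column
    col=np.nanargmin(np.where((abs(W[...,0]-620)<4),abs(W[...,1]-yy),1e9)); u=col%560; r=col//560; print(u,[tuple(np.round(W[k,u,[0,2]]).astype(int)) for k in range(r-8,r+9)])
```

```text
top1 lip 61 [ 1.10000e-02  1.00000e+00  7.03578e+02 -9.17610e+01] [703.7 -88.8  85.5]
bar 244 [1.00000e-02 1.00000e+00 6.19023e+02 2.83230e+01] [612.2 616.9 618.8 621.3 624.6] 49.65122203503047
shaft 59 [ 1.00000e+00  2.00000e-03  5.61907e+02 -9.40720e+01] [611.8 -90.7 149.1] [536.1 -97.3 136.8] [601.4 -94.7 141.5]
side1 lip 50 [ 1.50000e-02  1.00000e+00  7.03006e+02 -1.07553e+02] [ 703.2 -106.    84.5]
bar 204 [1.0000e-02 1.0000e+00 6.1832e+02 6.7100e+00] [613.1 616.2 618.9 620.8 631.2] 49.53277799802946
shaft 107 [ 1.00000e+00 -7.00000e-03  5.71599e+02 -9.31110e+01] [614.9 -84.  145.6] [516.2 -98.3 116.8] [608.2 -93.2 135.9]
294 [(np.int64(650), np.int64(35)), (np.int64(647), np.int64(34)), (np.int64(644), np.int64(32)), (np.int64(640), np.int64(33)), (np.int64(637), np.int64(32)), (np.int64(633), np.int64(33)), (np.int64(631), np.int64(30)), (np.int64(628), np.int64(27)), (np.int64(620), np.int64(50)), (np.int64(615), np.int64(56)), (np.int64(615), np.int64(42)), (np.int64(612), np.int64(38)), (np.int64(610), np.int64(32)), (np.int64(606), np.int64(34)), (np.int64(604), np.int64(31)), (np.int64(606), np.int64(0)), (np.int64(601), np.int64(6))]
257 [(np.int64(650), np.int64(26)), (np.int64(646), np.int64(26)), (np.int64(642), np.int64(29)), (np.int64(639), np.int64(29)), (np.int64(634), np.int64(34)), (np.int64(631), np.int64(35)), (np.int64(628), np.int64(33)), (np.int64(622), np.int64(46)), (np.int64(618), np.int64(49)), (np.int64(616), np.int64(40)), (np.int64(615), np.int64(28)), (np.int64(610), np.int64(36)), (np.int64(608), np.int64(34)), (np.int64(605), np.int64(27)), (np.int64(606), np.int64(5)), (np.int64(605), np.int64(-8)), (np.int64(600), np.int64(3))]
```

Lip centre is x≈703 mm, z≈85, and the bar's bin-side face is at x≈622. I move the tip over the bin, then lower it.

```bash
python3 -m pendant '[[5,0,5,0,255],[10,-0.5,7,0,255],[16,0,0,0,255],[20,0,0,0,255],[20,0,0,0,255],[16,0,0,0,255],[11,0,0,0,255],[6,0,0,0,255],[2.5,0,0,0,255],[0,0,0,0,255],[0,0,0,0,255]]'
python3 - <<'E'
from h import *
for n in('top','side'):
    c=cap(n); pickle.dump(c,open(n+'2.pkl','wb'));  
    cv2.imwrite(f'pics/{n}2.png',cv2.resize(c['img'][(90 if n=='top' else 150):,(250 if n=='top' else 300):][:75,:100],(400,300),interpolation=cv2.INTER_CUBIC))
    W=cloud(c)*1000; X,Y,Z=W[...,0],W[...,1],W[...,2]; hsv=cv2.cvtColor(c['img'],cv2.COLOR_BGR2HSV).astype(int)
    t=(X>600)&(X<735)&(Z>95)&(Z<150)&(abs(Y+95)<20)&(hsv[...,1]<70); p=W[t]; 
    if t.sum(): print(t.sum(),p.max(0),p.min(0))
a=cv2.imread('pics/top2.png');b=cv2.imread('pics/side2.png'); cv2.imwrite('pics/ts2.png',np.hstack([a,b]))
E
```

```text
time: 6.58
tcp_pos: [0.5466, -0.0975, 0.1012]
tcp_rot: [[1.0, -0.014, -0.001], [-0.014, -1.0, -0.0], [-0.001, 0.0, -1.0]]
force: [0.5, 0.7, -2.2]
finger_gap: 0.0255
grasp_force: 50.0
38 [719.13647682 -97.70068191 137.8969993 ] [ 674.8360751  -104.60679587  120.97942898]
64 [719.02442402 -96.08372124 132.34108777] [ 631.44195554 -106.60744014  103.96527312]
```

View pics/ts2.png

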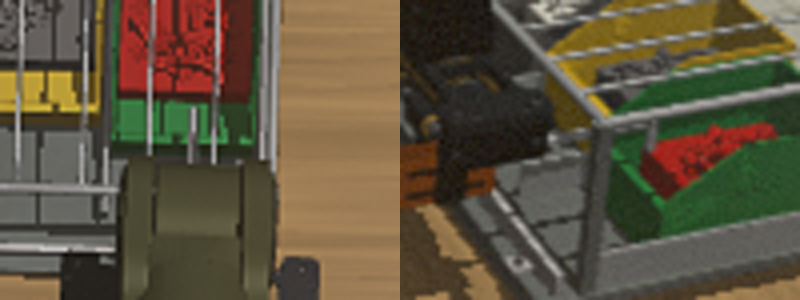

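The left half shows the tip at (193,110), over the bare green floor strip between the lip (row ~140) and the clips (row ~95). It is a few mm right of the lip's middle. I correct that and lower.

```bash
python3 -m pendant '[[2,-3,0,0,255],[2,-2.5,0,-0.1,255],[0,0,0,0,255],[0,0,4,0,255],[0,0,7,0,255],[0,0,7,0,255],[0,0,7,0,255],[0,0,4,0,255],[0,0,2,0,255],[0,0,0,0,255],[0,0,0,0,255],[0,0,0,0,255]]'
python3 - <<'E'
from h import *
s=bot.read_state(); print(s['tcp_pos'],s['force'],s['ft_torque'])
E
```

```text
time: 7.68
tcp_pos: [0.5517, -0.0916, 0.0709]
tcp_rot: [[1.0, -0.011, 0.001], [-0.011, -1.0, -0.0], [0.001, 0.0, -1.0]]
force: [-0.3, 0.4, -1.2]
finger_gap: 0.0253
grasp_force: 50.0
[ 0.55168517 -0.09160821  0.07086263] [-0.33492955  0.3851747  -1.16256327] [-0.02284956  0.06088815 -0.02345148]
```

```bash
python3 -m pendant '[[-2,0,0,0,255],[-3,0,0,0,255],[-2,0,0,0,255],[-1,0,0,0,255],[-1,0,0,0,255],[-1,0,0,0,255],[-1,0,0,0,255],[-1,0,0,0,255],[-1,0,0,0,255],[-1,0,0,0,255],[-1,0,0,0,255],[-1,0,0,0,255]]'; python3 -m pendant '[[-1.5,0,0,0,255],[-2,0,0,0,255],[-2,0,0,0,255],[-2,0,0,0,255],[-2,0,0,0,255],[-2,0,0,0,255]]'
```

```text
time: 8.68
tcp_pos: [0.5355, -0.0914, 0.0706]
tcp_rot: [[1.0, -0.011, 0.001], [-0.011, -1.0, -0.0], [0.001, 0.0, -1.0]]
force: [2.3, -0.5, -2.9]
finger_gap: 0.0259
grasp_force: 50.0
time: 9.18
tcp_pos: [0.5237, -0.0913, 0.0706]
tcp_rot: [[1.0, -0.011, 0.0], [-0.011, -1.0, -0.0], [0.0, 0.0, -1.0]]
force: [1.6, -0.2, -1.9]
finger_gap: 0.0257
grasp_force: 50.0
```

```bash
python3 -m pendant '[[-2.5,0,0,0,255],[-3,0,0,0,255],[-3,0,0,0,255],[-3,0,0,0,255],[-3,0,0,0,255],[-3,0,0,0,255],[-3,0,0,0,255],[-3,0,0,0,255],[-3,0,0,0,255],[-3,0,0,0,255],[-3,0,0,0,255],[-3,0,0,0,255]]'; python3 -m pendant '[[-2.5,0,0,0,255],[-2,0,0,0,255],[-2,0,0,0,255],[-1.5,0,0,0,255],[-1,0,0,0,255],[-1,0,0,0,255],[-0.5,0,0,0,255]]'
python3 - <<'E'
from h import *
for n in('top','side'):
    c=cap(n); W=cloud(c)*1000; X,Y,Z=W[...,0],W[...,1],W[...,2]; hsv=cv2.cvtColor(c['img'],cv2.COLOR_BGR2HSV).astype(int)
    g=(hsv[...,0]>45)&(hsv[...,0]<80)&(hsv[...,1]>90)&(X>600)&(X<850)&(Y>-170)&(Y<-20)&(Z>28)&(Z<130); P=W[g]
    print(n,g.sum(),np.round(np.percentile(P,[0,1,99,100],axis=0),1).tolist())
    cv2.imwrite(f'pics/{n}3.png',cv2.resize(c['img'][(90 if n=='top' else 150):,(250 if n=='top' else 300):][:75,:100],(400,300),interpolation=cv2.INTER_CUBIC))
a=cv2.imread('pics/top3.png');b=cv2.imread('pics/side3.png'); cv2.imwrite('pics/ts3.png',np.hstack([a,b]))
E
```

```text
time: 10.18
tcp_pos: [0.4881, -0.0909, 0.0706]
tcp_rot: [[1.0, -0.011, 0.0], [-0.011, -1.0, -0.0], [0.0, 0.0, -1.0]]
force: [3.2, 0.3, -2.2]
finger_gap: 0.0258
grasp_force: 50.0
time: 10.77
tcp_pos: [0.4777, -0.0908, 0.0705]
tcp_rot: [[1.0, -0.011, -0.0], [-0.011, -1.0, -0.0], [-0.0, 0.0, -1.0]]
force: [2.2, -0.4, -1.7]
finger_gap: 0.0257
grasp_force: 50.0
top 381 [[634.3, -153.6, 28.2], [635.8, -151.3, 28.8], [798.8, -35.2, 129.0], [806.0, -34.0, 129.6]]
side 1522 [[633.9, -156.5, 32.3], [635.9, -154.8, 36.6], [799.1, -33.8, 125.7], [800.7, -30.1, 128.9]]
```

View pics/ts3.png

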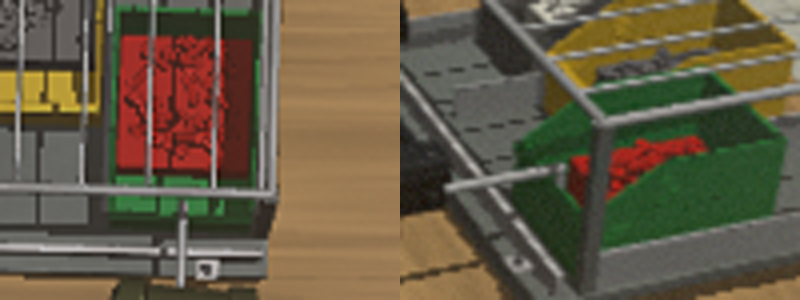

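The bin is following squarely. The left half shows the lip at row ~210 with the bar at row ~250, so about 17 mm remain. I slow down.

```bash
python3 -m pendant '[[-1,0,0,0,255],[-1.5,0,0,0,255],[-1.5,0,0,0,255],[-1.5,0,0,0,255],[-1.5,0,0,0,255],[-1,0,0,0,255],[-1,0,0,0,255]]'; python3 -m pendant '[[-0.5,0,0,0,255],[-0.5,0,0,0,255],[-0.5,0,0,0,255]]';python3 -m pendant '[[-0.5,0,0,0,255],[-0.5,0,0,0,255],[-0.5,0,0,0,255]]'
```

```text
time: 11.45
tcp_pos: [0.4687, -0.0907, 0.0706]
tcp_rot: [[1.0, -0.011, 0.0], [-0.011, -1.0, -0.0], [0.0, 0.0, -1.0]]
force: [2.7, 0.1, -2.0]
finger_gap: 0.026
grasp_force: 50.0
time: 11.7
tcp_pos: [0.4674, -0.0907, 0.0706]
tcp_rot: [[1.0, -0.011, 0.0], [-0.011, -1.0, -0.0], [0.0, 0.0, -1.0]]
force: [2.6, 0.6, -2.2]
finger_gap: 0.0254
grasp_force: 50.0
time: 11.95
tcp_pos: [0.4658, -0.0906, 0.0705]
tcp_rot: [[1.0, -0.011, -0.0], [-0.011, -1.0, -0.0], [-0.0, 0.0, -1.0]]
force: [2.6, 0.3, -1.2]
finger_gap: 0.0256
grasp_force: 50.0
```

```bash
for i in 1; do python3 -m pendant '[[-0.5,0,0,0,255],[-0.5,0,0,0,255],[-0.5,0,0,0,255]]'|grep -E 'pos|force:'; python3 -m pendant '[[-0.5,0,0,0,255],[-0.5,0,0,0,255],[0,0,0,0,255]]'|grep -E 'pos|force:'; done
```

```text
tcp_pos: [0.4643, -0.0906, 0.0705]
force: [2.0, -0.1, -1.3]
grasp_force: 50.0
tcp_pos: [0.4632, -0.0906, 0.0705]
force: [2.1, 0.3, -1.2]
grasp_force: 50.0
```

```bash
python3 -m pendant '[[-0.5,0,0,0,255],[-0.5,0,0,0,255]]'|grep -E 'pos|force:'; python3 -m pendant '[[-0.3,0,0,0,255],[-0.3,0,0,0,255],[0,0,0,0,255]]'|grep -E 'pos|force:'
```

```text
tcp_pos: [0.4624, -0.0906, 0.0705]
force: [2.2, -0.6, -1.9]
grasp_force: 50.0
tcp_pos: [0.4617, -0.0906, 0.0705]
force: [2.2, 0.2, -1.7]
grasp_force: 50.0
```

```bash
python3 -m pendant '[[-0.3,0,0,0,255],[-0.3,0,0,0,255],[0,0,0,0,255]]'|grep -E 'pos|force:'; python3 -m pendant '[[-0.3,0,0,0,255],[-0.3,0,0,0,255],[0,0,0,0,255]]'|grep -E 'pos|force:'
```

```text
tcp_pos: [0.4611, -0.0906, 0.0705]
force: [3.2, -0.2, -1.7]
grasp_force: 50.0
tcp_pos: [0.4605, -0.0906, 0.0705]
force: [2.5, 0.9, -1.5]
grasp_force: 50.0
```

```bash
python3 -m pendant '[[-0.3,0,0,0,255],[-0.3,0,0,0,255],[0,0,0,0,255]]'|grep -E 'pos|force:'; python3 -m pendant '[[-0.3,0,0,0,255],[-0.3,0,0,0,255],[0,0,0,0,255]]'|grep -E 'pos|force:'
```

```text
tcp_pos: [0.4603, -0.0906, 0.0707]
force: [4.0, 0.3, -2.0]
grasp_force: 50.0
tcp_pos: [0.4598, -0.0906, 0.0707]
force: [5.3, 0.7, -1.9]
grasp_force: 50.0
```

```bash
python3 -m pendant '[[-0.3,0,0,0,255],[0,0,0,0,255]]'|grep -E 'pos|force:'; python3 -m pendant '[[-0.3,0,0,0,255],[0,0,0,0,255]]'|grep -E 'pos|force:'
```

```text
tcp_pos: [0.4598, -0.0905, 0.0708]
force: [5.8, -0.4, -3.0]
grasp_force: 50.0
tcp_pos: [0.4598, -0.0906, 0.0708]
force: [6.0, -0.4, -3.7]
grasp_force: 50.0
```

```bash
python3 -m pendant '[[-0.3,0,0,0,255],[0,0,0,0,255]]'|grep -E 'pos|force:'; python3 -m pendant '[[0,0,0,0,255]]'|grep -E 'pos|force:'
```

```text
tcp_pos: [0.4597, -0.0906, 0.0709]
force: [6.1, -0.2, -4.1]
grasp_force: 50.0
tcp_pos: [0.4597, -0.0906, 0.0709]
force: [6.8, 0.4, -3.1]
grasp_force: 50.0
```

```bash
python3 -m pendant '[[-0.4,0,0.2,0,255],[0,0,0,0,255]]'|grep -E 'pos|force:'; python3 -m pendant '[[-0.4,0,0.2,0,255],[0,0,0,0,255]]'|grep -E 'pos|force:'
```

```text
tcp_pos: [0.4597, -0.0905, 0.0708]
force: [7.8, -0.7, -3.5]
grasp_force: 50.0
tcp_pos: [0.4597, -0.0905, 0.0708]
force: [9.2, -0.5, -2.6]
grasp_force: 50.0
```

```bash
python3 -m pendant '[[-0.4,0,0,0,255],[0,0,0,0,255]]'|grep -E 'pos|force:'; python3 -m pendant '[[0,0,0,0,255],[0,0,0,0,255]]'|grep -E 'pos|force:'
```

```text
tcp_pos: [0.4597, -0.0905, 0.0709]
force: [9.9, -0.1, -4.2]
grasp_force: 50.0
tcp_pos: [0.4597, -0.0905, 0.0709]
force: [9.6, -0.2, -4.2]
grasp_force: 50.0
```

```bash
python3 -m pendant '[[-0.3,0,0.2,0,255],[0,0,0,0,255]]'|grep -E 'pos|force:'; python3 -m pendant '[[-0.3,0,0,0,255],[0,0,0,0,255]]'|grep -E 'pos|force:'; python3 -m pendant '[[0,0,0,0,255]]'|grep -E 'pos|force:'; python3 -m pendant '[[0,0,0,0,255]]'|grep -E 'force:'
```

```text
tcp_pos: [0.4597, -0.0906, 0.0708]
force: [9.8, -0.5, -3.8]
grasp_force: 50.0
tcp_pos: [0.4597, -0.0905, 0.0709]
force: [11.1, 1.3, -5.2]
grasp_force: 50.0
tcp_pos: [0.4597, -0.0905, 0.0709]
force: [10.0, -0.4, -5.1]
grasp_force: 50.0
force: [10.7, -0.3, -4.6]
grasp_force: 50.0
```

Run:
```python
from h import *
for n in('top','side'):
    c=cap(n); W=cloud(c)*1000; X,Y,Z=W[...,0],W[...,1],W[...,2]; hsv=cv2.cvtColor(c['img'],cv2.COLOR_BGR2HSV).astype(int)
    g=(hsv[...,0]>45)&(hsv[...,0]<80)&(hsv[...,1]>90)&(X>600)&(X<630)&(Y>-150)&(Y<-40)&(Z>74)&(Z<95); P=W[g]
    l=cv2.fitLine(P[:,:2].astype(np.float32),cv2.DIST_HUBER,0,.01,.01).ravel(); print(n,g.sum(),l)
    b=(X>600)&(X<645)&(Z>43)&(Z<60)&(Y>-20)&(Y<220); p=W[b]
    l=cv2.fitLine(p[:,:2].astype(np.float32),cv2.DIST_HUBER,0,.01,.01).ravel(); print('bar',l,np.median(p[:,2]))
    cv2.imwrite(f'pics/{n}4.png',cv2.resize(c['img'][(90 if n=='top' else 150):,(250 if n=='top' else 300):][:75,:100],(400,300),interpolation=cv2.INTER_CUBIC))
a=cv2.imread('pics/top4.png');b=cv2.imread('pics/side4.png'); cv2.imwrite('pics/ts4.png',np.hstack([a,b]))
```

```text
top 74 [ 1.1136735e-02  9.9993801e-01  6.2140594e+02 -9.4032570e+01]
bar [8.2992120e-03 9.9996555e-01 6.1984222e+02 9.9681541e+01] 49.224944229282144
side 79 [ 1.0093593e-02 -9.9994904e-01  6.2072205e+02 -9.1572166e+01]
bar [1.4508648e-02 9.9989474e-01 6.1928687e+02 8.3317863e+01] 49.5890936088137
```

View pics/ts4.png

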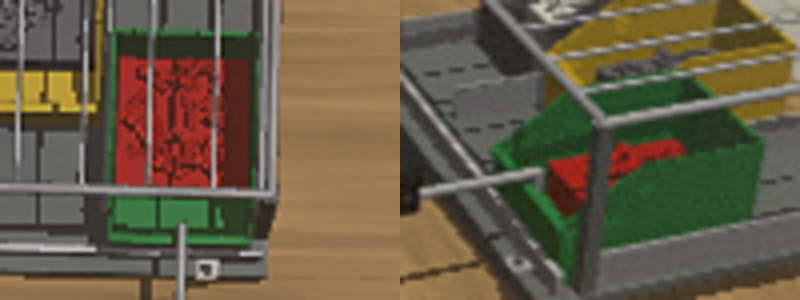

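The bin now bears on the bar. The left half shows the lip at row ~240, parallel to the bar, and the lip slope matches the rack's. The pull is about 10.5 N, of which drag is ~2.3, leaving ~8 N on the bar. I unload and lift out.

```bash
python3 -m pendant '[[0.5,0,0,0,255],[0.5,0,0,0,255],[0.5,0,0,0,255],[0.5,0,0,0,255],[0.5,0,0,0,255],[1,0,0,0,255],[1.5,0,0,0,255],[2,0,0,0,255],[1.5,0,0,0,255],[0.5,0,0,0,255],[0,0,0,0,255],[0,0,0,0,255]]'; python3 -m pendant '[[0,0,-2,0,255],[0,0,-4,0,255],[0,0,-6,0,255],[0,0,-8,0,255],[0,0,-8,0,255],[0,0,-5,0,255],[0,0,-3,0,255],[0,0,0,0,255]]'
```

```text
time: 16.72
tcp_pos: [0.4653, -0.0906, 0.0697]
tcp_rot: [[1.0, -0.011, -0.001], [-0.011, -1.0, 0.0], [-0.001, -0.0, -1.0]]
force: [-0.4, -0.1, -1.7]
finger_gap: 0.0258
grasp_force: 50.0
time: 17.38
tcp_pos: [0.4663, -0.0908, 0.107]
tcp_rot: [[1.0, -0.011, 0.002], [-0.011, -1.0, -0.001], [0.002, 0.001, -1.0]]
force: [0.1, -0.0, -2.2]
finger_gap: 0.026
grasp_force: 50.0
```

```bash
python3 -m pendant '[[-4,0,0,0,255],[-8,0,0,0,255],[-10,0,0,0,255],[-7,0,0,0,255],[-2,4,0,0,255],[0,12,0,0,255],[0,22,0,0,255],[0,30,0,0,255],[0,34,0,0,255],[0,34,0,0,255],[0,34,0,0,255],[0,34,0,0,255],[0,30,0,0,255],[0,24,0,0,255],[5,16,0,2,255],[10,8,0,5,255],[10,4,0,5,255],[4,2,0,3,255],[0,0,0,0,255],[0,0,0,0,255]]'
python3 - <<'E'
from h import *
s=bot.read_state();p=np.array(s['tcp_pos'])*1000;R=np.array(s['tcp_rot']);print(p,np.degrees(np.arctan2(R[1,0],R[0,0])),s['finger_gap'])
print('shift to lay (tool mm):',R.T@(np.array([465.7,-379.4,9.0])-p))
c=cap('top'); W=cloud(c)*1000; X,Y,Z=W[...,0],W[...,1],W[...,2]; hsv=cv2.cvtColor(c['img'],cv2.COLOR_BGR2HSV).astype(int)
g=(hsv[...,0]>45)&(hsv[...,0]<80)&(hsv[...,1]>90)&(X>605)&(X<630)&(Y>-145)&(Y<-45)&(Z>74)&(Z<95); P=W[g]
print(cv2.fitLine(P[:,:2].astype(np.float32),cv2.DIST_HUBER,0,.01,.01).ravel(),P[:,2].mean())
w=cap('wrist'); 
cv2.imwrite('pics/f1.png',np.hstack([cv2.resize(c['img'],(400,300)),cv2.resize(w['img'],(400,300))]))
E
```

```text
time: 19.05
tcp_pos: [0.4584, -0.3818, 0.1055]
tcp_rot: [[0.963, -0.269, -0.001], [-0.269, -0.963, 0.0], [-0.001, 0.0, -1.0]]
force: [0.5, 0.4, -1.3]
finger_gap: 0.0252
grasp_force: 50.0
[ 458.41852565 -381.81256267  105.45236533] -15.595606288547911 0.025201057694929124
shift to lay (tool mm): [ 6.44211739 -4.30137281 96.4463396 ]
[ 9.5333364e-03  9.9995458e-01  6.2158936e+02 -9.4746895e+01] 84.8226601464747
```

View pics/f1.png

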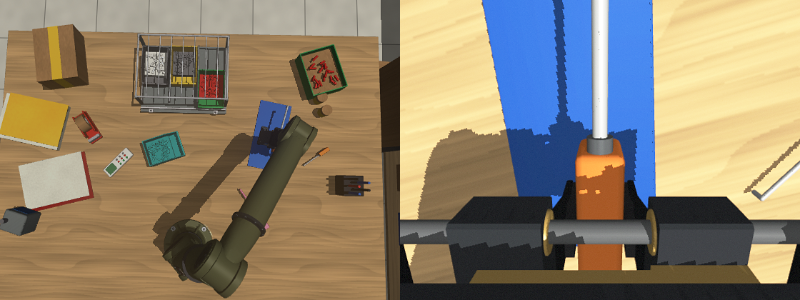

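The left half shows the bin still at the lane's front and nothing else moved. The right half shows the hook straight in the fingers, with the shaft at column ~600 over the mat. I lay it down.

```bash
python3 -m pendant '[[3,-2,5,0,255],[3.4,-2.3,10,0.1,255],[0,0,18,0,255],[0,0,20,0,255],[0,0,18,0,255],[0,0,12,0,255],[0,0,6,0,255],[0,0,3,0,255],[0,0,2,0,255],[0,0,0,0,255],[0,0,0,0,255]]'; python3 -m pendant '[[0,0,0.7,0,255],[0,0,0.7,0,255],[0,0,0,0,255]]'
```

```text
time: 20.07
tcp_pos: [0.467, -0.379, 0.0129]
tcp_rot: [[0.963, -0.271, 0.001], [-0.271, -0.963, -0.001], [0.001, 0.001, -1.0]]
force: [-0.6, -0.5, -1.1]
finger_gap: 0.0254
grasp_force: 50.0
time: 20.32
tcp_pos: [0.4665, -0.3787, 0.0109]
tcp_rot: [[0.962, -0.271, 0.0], [-0.271, -0.962, -0.001], [0.001, 0.0, -1.0]]
force: [-0.9, 0.2, -1.1]
finger_gap: 0.0255
grasp_force: 50.0
```

```bash
python3 -m pendant '[[0,0,0.7,0,255],[0,0,0.5,0,255],[0,0,0,0,255]]'|grep -E 'pos|force:'; python3 -m pendant '[[0,0,0.4,0,255],[0,0,0.4,0,255],[0,0,0,0,255]]'|grep -E 'pos|force:'
```

```text
tcp_pos: [0.4663, -0.3784, 0.0093]
force: [0.3, 0.3, -2.2]
grasp_force: 50.0
tcp_pos: [0.4664, -0.3785, 0.0085]
force: [-0.1, 0.9, -1.0]
grasp_force: 50.0
```

```bash
python3 -m pendant '[[0,0,0.3,0,255],[0,0,0.2,0,255],[0,0,0,0,255]]'|grep -E 'pos|force:'; python3 -m pendant '[[0,0,0.2,0,255],[0,0,0.2,0,255],[0,0,0,0,255]]'|grep -E 'pos|force:'
```

```text
tcp_pos: [0.4664, -0.3785, 0.0085]
force: [-1.5, 1.7, 3.4]
grasp_force: 50.0
tcp_pos: [0.4664, -0.3785, 0.0085]
force: [-2.5, 1.8, 7.0]
grasp_force: 50.0
```

It is down on the mat. I ease off, release and retreat.

```bash
python3 -m pendant '[[0,0,-0.4,0,255],[0,0,0,0,255],[0,0,0,0,150],[0,0,0,0,100],[0,0,0,0,40],[0,0,0,0,0],[0,0,0,0,0],[0,0,0,0,0],[0,0,0,0,0],[0,0,0,0,0],[0,0,0,0,0]]'; python3 -m pendant '[[0,0,-5,0,0],[0,0,-10,0,0],[0,0,-20,0,0],[0,0,-30,0,0],[0,0,-40,0,0],[0,0,-40,0,0],[-20,0,-40,0,0],[-20,0,-30,0,0],[-10,0,-10,0,0],[0,0,0,0,0],[0,0,0,0,0]]'
python3 - <<'E'
from h import *
c=cap('wrist'); t=cap('top')
try: hookfit(c,(200,0,330,300))
except Exception as e: print(e)
W=cloud(t)*1000; X,Y,Z=W[...,0],W[...,1],W[...,2]; hsv=cv2.cvtColor(t['img'],cv2.COLOR_BGR2HSV).astype(int)
g=(hsv[...,0]>45)&(hsv[...,0]<80)&(hsv[...,1]>90)&(X>605)&(X<630)&(Y>-145)&(Y<-45)&(Z>74)&(Z<95); P=W[g]
print(cv2.fitLine(P[:,:2].astype(np.float32),cv2.DIST_HUBER,0,.01,.01).ravel())
cv2.imwrite('pics/f2.png',np.hstack([cv2.resize(t['img'],(400,300)),cv2.resize(c['img'],(400,300))]))
E
```

```text
time: 22.23
tcp_pos: [0.4664, -0.3785, 0.008]
tcp_rot: [[0.962, -0.271, -0.0], [-0.271, -0.962, -0.0], [0.0, 0.0, -1.0]]
force: [1.2, -0.1, -0.8]
finger_gap: 0.0778
grasp_force: 0.0
time: 23.15
tcp_pos: [0.4196, -0.3655, 0.2309]
tcp_rot: [[0.962, -0.272, 0.001], [-0.272, -0.962, -0.001], [0.002, 0.001, -1.0]]
force: [0.2, -0.5, -0.8]
finger_gap: 0.0868
grasp_force: 0.0
handle 2139 ((465.5234680175781, -378.5935363769531), (25.685056686401367, 77.96688842773438), 74.50203704833984) z 41.7150379482894
shaft 843 [ 9.6205819e-01 -2.7284425e-01  5.3694952e+02 -3.9853778e+02] -15.833587 z 35.48461893191751
mat z 2.018607933040234 32024
[ 1.6995223e-03  9.9999857e-01  6.2190479e+02 -9.3291679e+01]
```

View pics/f2.png

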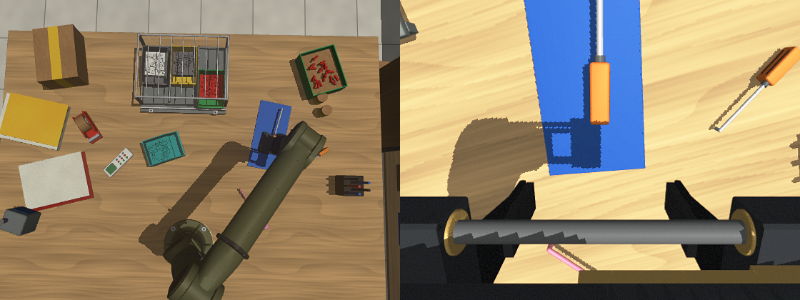

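The hook lies on the mat as before: handle at (598,95), within 1 mm of its original pose. The bin is at the bar.

```bash
python3 -c "
from workcell import ticket; print(ticket.hand_in())"
```

```text
the job is handed in; nothing more can be done
None
```

The green bin is drawn forward and bears on the retaining bar with an estimated 8 N. The hook is back on the blue mat within about 1 mm of where it lay, and the job was handed in at about 23 s of the 72 s limit.

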